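Unlatch the trailer coupler and hold it raised off its ball

TASK

Uncouple the small trailer hitch on the bench and hold it open: take the upright yellow handle of the side latch and draw it straight out against its spring until the green band on its shank is fully out of the housing, never so far that the red band shows, pausing a moment there with the drawbar still down. Then, without letting go, lift the coupler off the ball by that handle until it has risen about 6 cm, and finish while holding it there, still. Leave the tin, oil can and nut where they are.

Things in the scene. Friction and masses are not known exactly. Their poses are not given: they have to be found in the camera images.
- hitch_stand: dark steel plate 100 x 250 x 12 mm fixed to the bench, with a 50 mm steel ball near its -y end and a grey pivot bracket (top z 0.088) at the +y end; a blue drawbar runs between, its boxy coupler (68 x 78 mm, top z 0.091) capping the ball. Origin: centre of the underside; z up, -x the handle's side. Here the ball's centre is (0, -0.080, 0.058), the closed grip point (-0.097, -0.080, 0.113).
- pivot (a point): axis of the drawbar's hinge, level, parallel to the x axis of hitch_stand, 62 mm above the bench, fixed. The handle moves about it in an arc: at angle a a point at (y, z) from the pivot goes to (y cos a + z sin a, z cos a - y sin a), y being the y axis of hitch_stand.
- pull_handle: upright yellow latch grip, 14 mm thick (x, the pulling direction), 28 mm wide (y), from 9 to 91 mm above the origin, which is on the shank's axis, 39 mm above the bench at the start. Axes as hitch_stand's; tilts with the drawbar. It is carried by the coupler: lifting it lifts the drawbar. When closed, 40 mm of bare 10 mm shank lie between the grip and the boss of the coupler's housing.
- handle_grip (a point): good point to pinch the yellow handle from above across its 14 mm thickness: on its middle, 17 mm below its top end, 113 mm above the bench at the start. Fingertips 19 mm lower still pass over the coupler's top. Axes as pull_handle.
- coupler (a point): middle of the coupler's flat top above the ball, 91 mm above the bench when the drawbar is down; 180 mm from the pivot. Has to rise about 60 mm.
- ball_top (a point): top of the ball, 83 mm above the bench, fixed.
- drawbar (a joint): angle of the drawbar, rad: 0 down on the ball, growing as the coupler rises; a rise of 60 mm is 0.34 rad. It swings freely and falls back under its weight (about 4 N at the handle). With the latch closed the ball stops it after about 0.02 rad.
- latch (a joint): draw of the latch, m: 0 closed, growing as the handle is pulled along -x of hitch_stand. Sprung shut: about 5 N at first, 10.5 N at 0.022; it springs back when let go. The bolt clears the ball from about 0.011; the green band is fully out of the boss at 0.016, the red band begins to show at 0.028, the stop is at 0.036.
- paste_tin: round green tin with a white lid, 66 mm across, 39 mm tall; bystander. Origin: centre of its underside.
- oil_can: red pump oil can with a brass spout, 62 mm across, 152 mm tall, at the back of the stand; bystander. Origin: under its body.
- nut_m16: loose steel nut, 24 x 27 x 13 mm, lying on the base plate on the handle's side of the drawbar; bystander. Origin: centre of its underside.

How it is judged:
By the outcome, as a careful person would: the job done as asked, in the order asked, and still so for the second after the job is handed in, while the arm keeps its last pose, push and grip.
It also fails if it takes over 32 s, if anything falls off the work surface, if the arm or the gripper's body presses on something with over 40 N, if the wrist force passes 120 N, or if a joint passes its speed limit or range.

ROBOT

A 7-joint arm with a two-finger parallel gripper is mounted at the origin on a cart in front of the work surface, level with it; the furniture and walls round the work are solid. World frame = base frame: x ahead of the robot, y to its left, z up, the work surface at z = 0. Lengths are in mm, angles in rad, forces in N, time in s.
With the tool pointing down it reaches from about 400 to 875 mm from the base axis. Payload 4.4 kg.
Tool frame: the origin (TCP) lies on the centre line of the jaws, within the pads' length; the fingertips stand 19 mm ahead of it and the grasp point (between the pads) is the TCP; z points along the fingers, y is the line along which they close (so a half turn about z gives the same grasp; the last joint's range is limited). The gripper opens to 85 mm and grips with 20 to 120 N. Pads are 22 mm wide; open, the fingers measure 114 mm over their backs; the gripper's body (76 mm by 85 mm) begins 54 mm behind the grasp point. The pads swing forward as they close: fully open they stand 13 mm farther back than shut.
Start: joints at [-1.179, 0.628, 0.038, 1.517, -0.027, 0.996, -0.02], TCP at [287.264, 583.092, 250.313] pointing down, gripper open.
Joint ranges: [-3.06, 3.06], [-0.37, 2.12], [-1.25, 1.32], [0.18, 2.47], [-1.1, 4.24], [0.23, 1.98], [-2.94, 2.94]. Speed limits (rad/s): [2.57, 2.57, 3.14, 3.14, 3.14, 3.14, 3.14].

INTERFACE

Orientations are given as [roll, pitch, yaw] about the fixed x, y, z axes, in that order (R = Rz(yaw) Ry(pitch) Rx(roll)).
In Python, from cell import ctrl, viewer, silhouettes gives the robot as it stands.
- The arm moves only by the shell command python3 -m creep 'ROWS'. ROWS is JSON, a list of rows, each an object with "jaw": the gripper command: -1 is shut, 1 is fully open, values between are in proportion; "xyz": the shift along the tool's x, y, z in mm, a list of three; "angular": the turn, a rotation vector about the tool's x, y, z in rad, a list of three. In form: [{"jaw": jaw, "xyz": [tx, ty, tz], "angular": [rx, ry, rz]}, ...]. A call has 1 to 12 rows; each row is the pose to reach, as a shift and turn from the pose commanded when the call began, along the tool's axes at that moment; what a row does not reach only later rows make up. A row lasts 1/8 s, in which the tool goes at most 62.5 mm and 10.7 degrees, less where a joint would pass 70% of its speed; a pose out of reach is approached as far as the arm can. A call with a gripper value outside its range is refused whole. The fingers move at their own pace and stop on an object; the grip force is fixed at half the most. Time passes only in rows, so rows that repeat a pose let the fingers close. It gives the time, the measured TCP pose, the force, the opening and the grip force at its end, in the units of the state.
- ctrl.read_state(): the state, without advancing time (a new reading comes with each control period).
- viewer.get_image(name): name is "scene" or "top" or "wrist"; returns (picture, depth): 480x640x3 uint8, red, green, blue; 480x640 float32, mm along the optical axis (not along the pixel's ray), 0 where there is no reading.
- viewer.camera_model(name): a dict with "fx", "fy", "cx", "cy" (pixels), "T" (4x4, takes a point from camera to world coordinates). Camera axes: x right, y down, z forward; pixel columns grow to the right and rows downward; lengths in mm; the calibration is good to about 2 mm. The wrist camera is an equidistant fisheye: a pixel r from the principal point sees the ray r / f radians off the axis. A picture is of the moment at which its call begins: read the wrist's pose just before it. camera_model takes no time and is no camera call; for the wrist camera it gives the pose at the moment of the call.
- ctrl.finish_job(): hands the job in; it is judged then, once.
Trained networks look in the newest picture that a camera, given by its name, has taken for a name from the list of things; names that differ only in an ending like _2 or _b are one class to them, and where a whole thing is asked for, a point or a joint stands for the part that bears it (a point fixed in the world has none). Each returns a list of dicts, best first, with "score" (0 to 1); they miss things now and then, are a little off and sometimes report something else, mostly with a low value. They report only what shows in the picture. A call takes as long as a camera call.
- silhouettes(camera, target): "pixels" (480x640 bool, what is visible of it) and "xy" ([column, row] in pixels, amid what is visible of it).
The state is a dict: "clock": time; "qpos": joint angles; "qd": joint speeds; "tau": joint torques, N m; "eef_pos": TCP position; "tool_rot": TCP orientation; "force": force on the tool from outside, world axes, zero at the start; "torque": the same for the moment, N m; "width": finger opening in mm; "gripper_force": force on a finger pad.
Only numpy, scipy, OpenCV 4.12 (cv2) and the standard library are available. Lean on these libraries where they do the work, as an engineer would, in place of code of your own. Each camera call takes 0.05 s, during which the arm holds its last target. There are 200 camera calls.

## Working session

There is one attempt and no reset: what is moved stays moved. The work goes in short steps, Python scripts to look and compute and a shell command to move; the robot and the scene stay as the last step left them, time stands still between calls to the robot, and variables do not carry over. Pictures are saved under pics/ and viewed, at most 10 in all, crops included, and the job is handed in when it is done.

```bash
mkdir -p pics; ls
cat > h.py <<'E'
import numpy as np, cv2
from cell import ctrl, viewer, silhouettes
def cloud(cam, depth, mask=None):
    m=viewer.camera_model(cam); T=np.array(m["T"])
    ok=depth>0
    if mask is not None: ok&=mask
    v,u=np.nonzero(ok); z=depth[v,u]
    P=np.c_[(u-m["cx"])/m["fx"]*z,(v-m["cy"])/m["fy"]*z,z]
    return P@T[:3,:3].T+T[:3,3]
E
python3 - <<'E'
from h import *
s=ctrl.read_state(); print({k:np.round(v,3) for k,v in s.items()})
ims=[]
for cam in("scene","top"):
    im,d=viewer.get_image(cam); cv2.imwrite(f"pics/{cam}0.png",im[:,:,::-1])
    for n in("pull_handle","hitch_stand","paste_tin","oil_can","nut_m16","coupler"):
        r=silhouettes(cam,n)
        for q in r[:2]:
            P=cloud(cam,d,q["pixels"])
            print(cam,n,round(q["score"],2),np.round(q["xy"]),len(P),np.round(np.percentile(P,[2,50,98],axis=0)).tolist() if len(P) else "")
E
```

```text
pics
{'clock': np.float64(0.0), 'qpos': array([-1.179,  0.629,  0.038,  1.518, -0.027,  0.996, -0.02 ]), 'qd': array([-0.001, -0.001,  0.   , -0.001,  0.   ,  0.001,  0.001]), 'tau': array([-0.0000e+00, -5.6341e+01,  1.2260e+00, -1.9344e+01,  1.1000e-02,
        1.1000e-02,  0.0000e+00]), 'eef_pos': array([286.945, 582.54 , 249.369]), 'tool_rot': array([-3.14 , -0.   ,  2.684]), 'force': array([-0.354, -0.323, -0.687]), 'torque': array([ 0.043, -0.022, -0.051]), 'gripper_force': np.float64(0.0), 'width': np.float64(85.066)}
scene pull_handle 0.63 [379. 254.] 501 [[471.0, -151.0, 37.0], [475.0, -131.0, 87.0], [484.0, -127.0, 132.0]]
scene hitch_stand 0.59 [314. 287.] 7146 [[474.0, -156.0, 7.0], [546.0, -30.0, 55.0], [598.0, 75.0, 111.0]]
scene paste_tin 0.86 [435. 263.] 911 [[384.0, -306.0, 4.0], [410.0, -260.0, 34.0], [442.0, -247.0, 42.0]]
scene oil_can 0.86 [200. 287.] 1349 [[688.0, 51.0, 6.0], [701.0, 86.0, 51.0], [730.0, 107.0, 135.0]]
scene nut_m16 0.55 [320. 301.] 164 [[518.0, -37.0, 14.0], [529.0, -22.0, 24.0], [540.0, -15.0, 28.0]]
scene coupler 0.74 [326. 262.] 3374 [[473.0,
[... 183 characters left out ...]
343. 254.] 2635 [[478.0, -160.0, 42.0], [561.0, -97.0, 81.0], [605.0, 57.0, 128.0]]
top pull_handle 0.58 [320. 256.] 4922 [[487.0, -162.0, 7.0], [556.0, -54.0, 74.0], [613.0, 66.0, 95.0]]
top hitch_stand 0.87 [323. 255.] 5151 [[485.0, -164.0, 3.0], [555.0, -55.0, 73.0], [615.0, 66.0, 96.0]]
top hitch_stand 0.19 [343. 255.] 2699 [[480.0, -162.0, 42.0], [562.0, -96.0, 81.0], [607.0, 58.0, 128.0]]
top paste_tin 0.84 [424. 323.] 794 [[386.0, -309.0, 1.0], [417.0, -278.0, 38.0], [447.0, -248.0, 42.0]]
top oil_can 0.86 [265. 186.] 671 [[689.0, 50.0, 14.0], [710.0, 73.0, 58.0], [743.0, 105.0, 129.0]]
top coupler 0.26 [322. 255.] 5042 [[487.0, -162.0, 6.0], [556.0, -55.0, 74.0], [615.0, 65.0, 95.0]]
```

Run:
```python
import cv2
a=cv2.imread("pics/scene0.png")[190:370,150:480]; b=cv2.imread("pics/top0.png")[150:370,220:480]
cv2.imwrite("pics/s1.png",cv2.resize(a,None,fx=2.4,fy=2.4,interpolation=2)); cv2.imwrite("pics/t1.png",cv2.resize(b,None,fx=2.6,fy=2.6,interpolation=2))
```

```text
(no output)
```

View pics/s1.png

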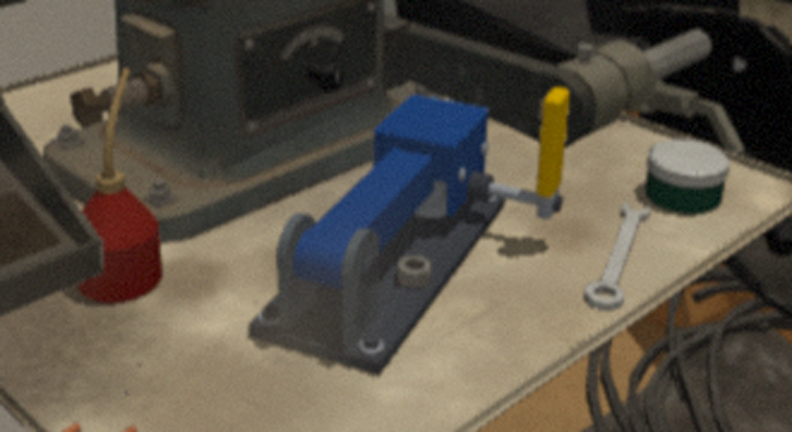

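View pics/t1.png

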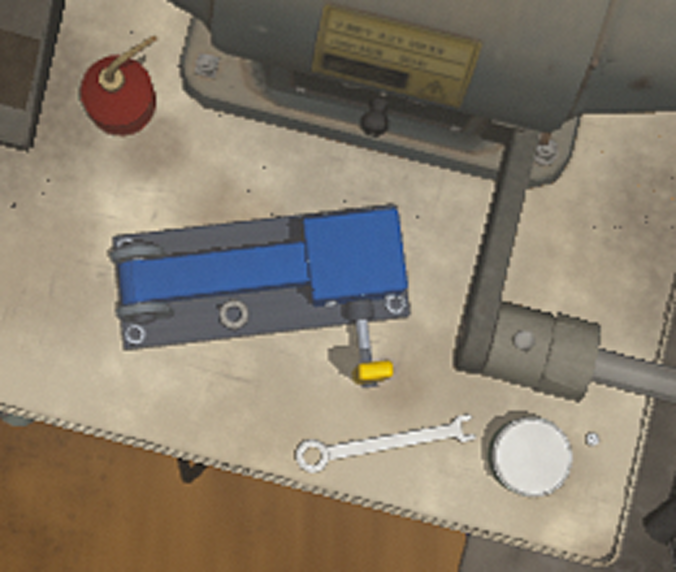

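The scene crop shows the hitch with its blue coupler, the yellow handle standing upright (full-frame about (379,245)) on the robot's side, the nut on the plate, and the oil can and tin well off. In the top crop the handle is at about (364,292) full-frame, the stand is turned a few degrees, and a machine arm stands to its right (-y). I'll now measure the pose and that arm's height.

Run:
```python
from h import *
def box(P): 
    (c,s,a)=cv2.minAreaRect(P[:,:2].astype(np.float32)); return np.round(c,1),np.round(s,1),round(a,2)
for cam in("top","scene"):
    im,d=viewer.get_image(cam); hsv=cv2.cvtColor(im,cv2.COLOR_RGB2HSV)
    ye=cv2.inRange(hsv,(22,150,90),(34,255,255))>0; bl=cv2.inRange(hsv,(100,120,60),(125,255,255))>0
    P=cloud(cam,d,ye); P=P[(abs(P[:,0]-480)<40)&(abs(P[:,1]+135)<60)&(P[:,2]>30)]
    print(cam,"handle",len(P),np.round(np.percentile(P,[2,50,98],axis=0)).tolist())
    top=P[P[:,2]>120]
    if len(top)>5: print(" top",len(top),np.round(top.mean(0),1),box(top))
    B=cloud(cam,d,bl); B=B[(B[:,0]>440)&(B[:,0]<650)&(abs(B[:,1]+40)<140)]
    C=B[abs(B[:,2]-91)<4]; print(" coupler top",len(C),np.round(np.median(C,0),1),box(C), box(B))
    A=cloud(cam,d); r=np.hypot(A[:,0]-478,A[:,1]+138)
    # obstacles in 15deg sectors
    if cam=="top":
        for zmin in(20,110,160,220):
            Q=A[(A[:,2]>zmin)&(A[:,1]<-165)&(A[:,1]>-420)&(A[:,0]>350)&(A[:,0]<750)]
            print(" obst z>",zmin,len(Q),np.round(np.percentile(Q,[0,2,50,98,100],axis=0)).tolist() if len(Q) else "")
        Q=A[(A[:,2]>60)&(A[:,1]<-165)&(abs(A[:,0]-480)<90)]
        for x0 in range(390,570,20):
            q=Q[abs(Q[:,0]-x0)<10]; print(x0, np.round([q[:,1].max(),q[:,2].max()]) if len(q) else "")
        rr=silhouettes(cam,"nut_m16"); print(len(rr))
    m=viewer.camera_model(cam); print(np.round(np.array(m["T"])[:3,3]),m["fx"])
```

```text
top handle 88 [[473.0, -154.0, 109.0], [481.0, -141.0, 128.0], [487.0, -129.0, 133.0]]
 top 85 [ 480.5 -141.5  128.3] (array([ 479.9, -141.6]), array([14.2, 24.5]), 1.1)
 coupler top 1033 [ 576.  -125.8   90.3] (array([ 576.3, -126.2]), array([66.9, 78.1]), 8.22) (array([565.7, -50.9]), array([ 67.2, 230.7]), 8.11)
 obst z> 20 15565 [[384.0, -420.0, 20.0], [411.0, -417.0, 26.0], [674.0, -280.0, 311.0], [746.0, -171.0, 397.0], [750.0, -165.0, 475.0]]
 obst z> 110 11042 [[479.0, -420.0, 110.0], [539.0, -418.0, 115.0], [687.0, -296.0, 325.0], [747.0, -170.0, 399.0], [750.0, -165.0, 475.0]]
 obst z> 160 10649 [[592.0, -420.0, 160.0], [610.0, -418.0, 251.0], [689.0, -296.0, 326.0], [747.0, -170.0, 400.0], [750.0, -165.0, 475.0]]
 obst z> 220 10538 [[592.0, -420.0, 234.0], [610.0, -418.0, 263.0], [689.0, -295.0, 327.0], [747.0, -170.0, 400.0], [750.0, -165.0, 475.0]]
390 
410 
430 
450 [-396.   91.]
470 [-241.  111.]
490 [-208.  116.]
510 [-210.  127.]
530 [-215.  115.]
550 [-166.  113.]
0
[ 426.  -65. 1240.] 549.2146381810238
scene handle 427 [[472.0, -153.0, 56.0], [475.0, -131.0, 99.0], [484.0, -127.0, 132.0]]
 top 99 [ 477.5 -136.6  128.1] (array([ 479.4, -140.3]), array([13.6, 26.4]), 8.3)
 coupler top 707 [ 571.4 -120.4   92.7] (array([ 575.4, -125.7]), array([67.8, 78.8]), 8.48) (array([565.6, -49.3]), array([ 68.9, 231.8]), 7.15)
[181. 575. 465.] 474.07876882137856
```

```bash
python3 -m creep '[{"jaw":0.2,"xyz":[-324,-245,0],"angular":[0,0,0.2]},{"jaw":0.2,"xyz":[-324,-245,0],"angular":[0,0,0.4]},{"jaw":0.2,"xyz":[-324,-245,0],"angular":[0,0,0.6]},{"jaw":0.2,"xyz":[-324,-245,0],"angular":[0,0,0.8]},{"jaw":0.2,"xyz":[-324,-245,0],"angular":[0,0,0.97]},{"jaw":0.2,"xyz":[-324,-245,0],"angular":[0,0,0.97]},{"jaw":0.2,"xyz":[-492,-564,50],"angular":[0,0,0.97]},{"jaw":0.2,"xyz":[-492,-564,50],"angular":[0,0,0.97]},{"jaw":0.2,"xyz":[-492,-564,50],"angular":[0,0,0.97]},{"jaw":0.2,"xyz":[-492,-564,50],"angular":[0,0,0.97]},{"jaw":0.2,"xyz":[-492,-564,50],"angular":[0,0,0.97]},{"jaw":0.2,"xyz":[-492,-564,50],"angular":[0,0,0.97]}]'
```

```text
clock: 2.35
eef_pos: [478.6, -125.1, 202.5]
tool_rot: [3.14, 0.0, 1.714]
force: [0.7, -1.0, -0.3]
width: 51.1
gripper_force: 0.0
```

```bash
cat >> h.py <<'E'
def wcloud(depth, m, mask):
    T=np.array(m["T"]); v,u=np.nonzero(mask&(depth>0)); z=depth[v,u]
    K=np.array([[m["fx"],0,m["cx"]],[0,m["fy"],m["cy"]],[0,0,1.]])
    n=cv2.fisheye.undistortPoints(np.c_[u,v][:,None].astype(float),K,np.zeros(4))[:,0]
    return np.c_[n*z[:,None],z]@T[:3,:3].T+T[:3,3]
E
python3 - <<'E'
from h import *
s=ctrl.read_state(); print(s["eef_pos"],s["tool_rot"],s["qpos"])
m=viewer.camera_model("wrist"); im,d=viewer.get_image("wrist"); cv2.imwrite("pics/w1.png",im[:,:,::-1])
hsv=cv2.cvtColor(im,cv2.COLOR_RGB2HSV)
ye=cv2.inRange(hsv,(22,150,90),(34,255,255))>0; bl=cv2.inRange(hsv,(100,120,60),(125,255,255))>0
P=wcloud(d,m,ye); print(len(P)); P=P[(abs(P[:,0]-480)<50)&(abs(P[:,1]+140)<50)]
print(np.round(np.percentile(P,[2,50,98],axis=0)).tolist())
t=P[P[:,2]>124]; print(len(t),np.round(t.mean(0),1),cv2.minAreaRect(t[:,:2].astype(np.float32)))
B=wcloud(d,m,bl);C=B[abs(B[:,2]-91)<5]; print(len(C),cv2.minAreaRect(C[:,:2].astype(np.float32)),np.median(C[:,2]))
E
```

```text
[ 478.62576877 -125.10985465  202.52661743] [3.14044883e+00 8.64184618e-05 1.71427049e+00] [-0.00499914  0.49227574  0.29269063  2.00134256 -0.22012521  0.67665063
  0.57061201]
1588
[[473.0, -154.0, 58.0], [480.0, -132.0, 127.0], [487.0, -129.0, 130.0]]
958 [ 480.3 -141.   128.4] ((480.41265869140625, -142.02699279785156), (13.152368545532227, 27.227462768554688), 8.735684394836426)
8490 ((575.2344360351562, -126.990478515625), (67.38468933105469, 76.79756164550781), 8.45274543762207) 90.28044022474059
```

View pics/w1.png

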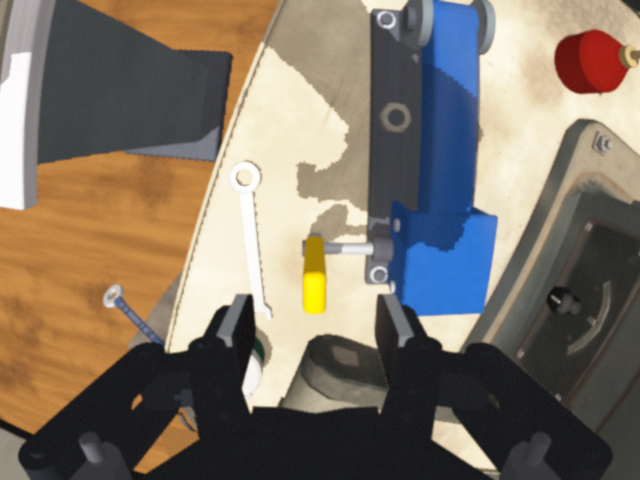

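The wrist view shows the handle (tip around (314,300)) midway between the fingers along the closing line, with the jaws square to it; the wrist measurement (480.3, -141.2) agrees with the other two cameras.

```bash
python3 -m creep '[{"jaw":0.2,"xyz":[-16,-0.5,10],"angular":[0,0,0]},{"jaw":0.2,"xyz":[-16,-0.5,42],"angular":[0,0,0]},{"jaw":0.2,"xyz":[-16,-0.5,42],"angular":[0,0,0]},{"jaw":0.2,"xyz":[-16,-0.5,42],"angular":[0,0,0]}]'; python3 -c "
from h import *
s=ctrl.read_state(); print(s['eef_pos'],s['tool_rot'],s['force'])"
```

```text
clock: 2.9
eef_pos: [480.5, -138.9, 161.2]
tool_rot: [3.141, 0.0, 1.714]
force: [-0.2, 0.2, -0.5]
width: 51.0
gripper_force: 0.0
[ 480.50204592 -138.93298325  161.18295179] [3.14092406e+00 1.92971498e-04 1.71427411e+00] [-0.18883937  0.18120285 -0.48027991]
```

```bash
python3 -m creep '[{"jaw":0.2,"xyz":[-2,0,25],"angular":[0,0,0]},{"jaw":0.2,"xyz":[-2,0,46],"angular":[0,0,0]},{"jaw":0.2,"xyz":[-2,0,46],"angular":[0,0,0]},{"jaw":-0.4,"xyz":[-2,0,46],"angular":[0,0,0]},{"jaw":-1,"xyz":[-2,0,46],"angular":[0,0,0]},{"jaw":-1,"xyz":[-2,0,46],"angular":[0,0,0]},{"jaw":-1,"xyz":[-2,0,46],"angular":[0,0,0]},{"jaw":-1,"xyz":[-2,0,46],"angular":[0,0,0]}]'
```

```text
clock: 3.9
eef_pos: [480.6, -141.3, 115.6]
tool_rot: [3.14, 0.0, 1.713]
force: [-2.1, 0.0, 7.4]
width: 13.5
gripper_force: 58.7
```

```bash
python3 -m creep '[{"jaw":-1,"xyz":[0,-4,0],"angular":[0,0,0]},{"jaw":-1,"xyz":[0,-8,0],"angular":[0,0,0]},{"jaw":-1,"xyz":[0,-12,0],"angular":[0,0,0]},{"jaw":-1,"xyz":[0,-16,0],"angular":[0,0,0]},{"jaw":-1,"xyz":[0,-19,0],"angular":[0,0,0]},{"jaw":-1,"xyz":[0,-22,0],"angular":[0,0,0]},{"jaw":-1,"xyz":[0,-22,0],"angular":[0,0,0]},{"jaw":-1,"xyz":[0,-22,0],"angular":[0,0,0]},{"jaw":-1,"xyz":[0,-22,0],"angular":[0,0,0]}]'
python3 - <<'E'
from h import *
s=ctrl.read_state(); print(s["eef_pos"],s["tool_rot"],s["force"])
m=viewer.camera_model("wrist"); im,d=viewer.get_image("wrist")
im2,d2=viewer.get_image("scene")
a=cv2.resize(im[160:400,200:440],(480,480),interpolation=2); b=cv2.resize(im2[200:300,320:420],(300,480)[:1]*2,interpolation=2)
b=cv2.copyMakeBorder(b,0,180,0,0,0); cv2.imwrite("pics/p1.png",np.hstack([a,b])[:,:,::-1])
hsv=cv2.cvtColor(im,cv2.COLOR_RGB2HSV); ye=cv2.inRange(hsv,(22,150,90),(34,255,255))>0
P=wcloud(d,m,ye); print(len(P),np.round(np.percentile(P,[2,50,98],axis=0)).tolist() if len(P) else "")
E
```

```text
clock: 5.03
eef_pos: [463.3, -143.8, 115.5]
tool_rot: [3.133, 0.002, 1.715]
force: [8.2, 2.4, -1.5]
width: 13.5
gripper_force: 58.4
[ 463.28340631 -143.75317114  115.49991077] [3.13310024e+00 2.16074147e-03 1.71488460e+00] [ 8.22121088  2.35169496 -1.45124827]
4374 [[456.0, -156.0, 57.0], [462.0, -134.0, 126.0], [469.0, -131.0, 130.0]]
```

View pics/p1.png

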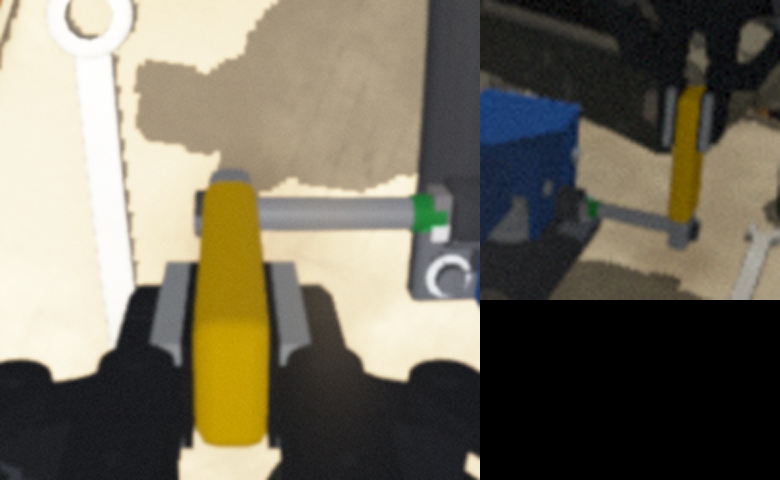

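The wrist crop shows the handle firmly between both pads and the green band just emerging at the boss (crop about (430,213)). The TCP has gone 17.5 mm of the 22 commanded, so the arm gives by about 4 mm against the spring, and I'll pull on a little.

```bash
python3 -m creep '[{"jaw":-1,"xyz":[0,-2.5,0],"angular":[0,0,0]},{"jaw":-1,"xyz":[0,-5,0],"angular":[0,0,0]},{"jaw":-1,"xyz":[0,-5,0],"angular":[0,0,0]},{"jaw":-1,"xyz":[0,-5,0],"angular":[0,0,0]},{"jaw":-1,"xyz":[0,-5,0],"angular":[0,0,0]},{"jaw":-1,"xyz":[0,-5,0],"angular":[0,0,0]},{"jaw":-1,"xyz":[0,-5,0],"angular":[0,0,0]},{"jaw":-1,"xyz":[0,-5,0],"angular":[0,0,0]}]'
python3 - <<'E'
from h import *
s=ctrl.read_state(); print(s["eef_pos"],s["tool_rot"],s["force"])
m=viewer.camera_model("wrist"); im,d=viewer.get_image("wrist")
cv2.imwrite("pics/p2.png",cv2.resize(im[220:320,280:440],(800,500),interpolation=2)[:,:,::-1])
hsv=cv2.cvtColor(im,cv2.COLOR_RGB2HSV); ye=cv2.inRange(hsv,(22,150,90),(34,255,255))>0
P=wcloud(d,m,ye); print(len(P),np.round(np.percentile(P,[2,50,98],axis=0),1).tolist() if len(P) else "")
g=cv2.inRange(hsv,(50,120,60),(75,255,255))>0; g[:220]=0;g[320:]=0;g[:,:280]=0;g[:,440:]=0
P=wcloud(d,m,g); q=P@np.array([.990,.143,0]); print(len(P),np.percentile(q,[2,98]),P.mean(0))
E
```

```text
clock: 6.12
eef_pos: [458.8, -144.4, 115.5]
tool_rot: [3.132, 0.002, 1.715]
force: [10.5, 3.6, -2.3]
width: 13.5
gripper_force: 58.4
[ 458.82813251 -144.4048206   115.4789958 ] [3.13236102e+00 2.37638698e-03 1.71511090e+00] [10.49218249  3.60329213 -2.32728272]
4362 [[451.3, -156.4, 57.8], [457.8, -134.2, 126.2], [464.9, -131.6, 130.0]]
193 [487.15606644 496.08575939] [ 515.55596151 -136.84819233   43.01317287]
```

View pics/p2.png

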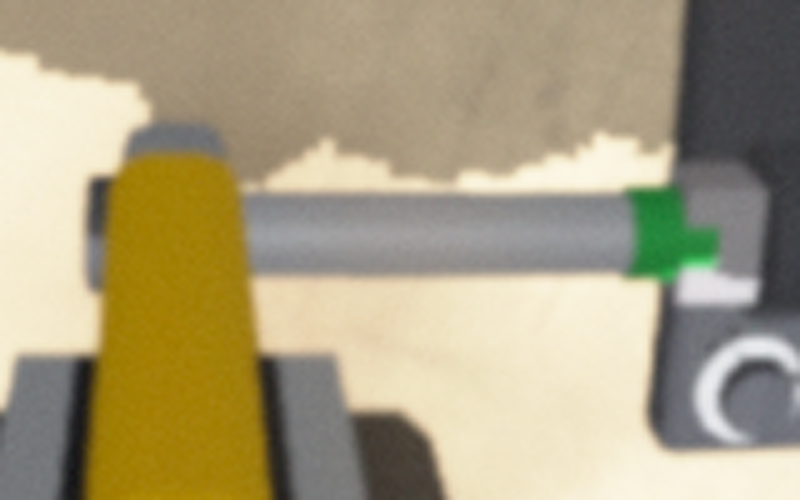

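By TCP travel (22.0 mm) and spring force (about 11 N) the draw is 22 mm. The green patch ends about 6 mm clear of the boss face and no red shows, as it should at that draw. It has already paused there with the drawbar down, so I'll lift along the arc, tilting with the drawbar.

```bash
python3 -m creep '[{"jaw":-1,"xyz":[0,0,0],"angular":[0,0,0]},{"jaw":-1,"xyz":[1.7,0,-5.4],"angular":[0,-0.03,0]},{"jaw":-1,"xyz":[3.5,0,-10.7],"angular":[0,-0.06,0]},{"jaw":-1,"xyz":[5.5,0,-16],"angular":[0,-0.09,0]},{"jaw":-1,"xyz":[7.7,0,-21.2],"angular":[0,-0.12,0]},{"jaw":-1,"xyz":[10,0,-26.3],"angular":[0,-0.15,0]},{"jaw":-1,"xyz":[10,0,-26.3],"angular":[0,-0.15,0]},{"jaw":-1,"xyz":[10,0,-26.3],"angular":[0,-0.15,0]}]'
python3 - <<'E'
from h import *
s=ctrl.read_state(); print(s["eef_pos"],s["tool_rot"],s["force"],s["torque"])
im,d=viewer.get_image("scene"); m=viewer.camera_model("wrist"); im2,d2=viewer.get_image("wrist")
a=cv2.resize(im[180:310,270:430],(640,520),interpolation=2); cv2.imwrite("pics/l1.png",a[:,:,::-1])
hsv=cv2.cvtColor(im2,cv2.COLOR_RGB2HSV); ye=cv2.inRange(hsv,(22,150,90),(34,255,255))>0
P=wcloud(d2,m,ye);u=np.array([.990,.143,0])
print("handle q",np.percentile(P@u,[2,50,98]))
bl=cv2.inRange(hsv,(100,120,60),(125,255,255))>0
B=wcloud(d2,m,bl); print("blue z max",np.percentile(B[:,2],[50,90,99]))
E
```

```text
clock: 7.18
eef_pos: [457.5, -134.5, 141.7]
tool_rot: [3.132, 0.153, 1.715]
force: [10.7, 2.4, -5.9]
width: 13.2
gripper_force: 58.7
[ 457.49090451 -134.48591049  141.706729  ] [3.13195793 0.15261454 1.71520445] [10.66770296  2.35541583 -5.94879175] [ 0.51656252 -1.54787175  0.02408076]
handle q [427.08833423 433.5035795  439.77741066]
blue z max [ 96.22644183 118.72262097 121.88255344]
```

View pics/l1.png

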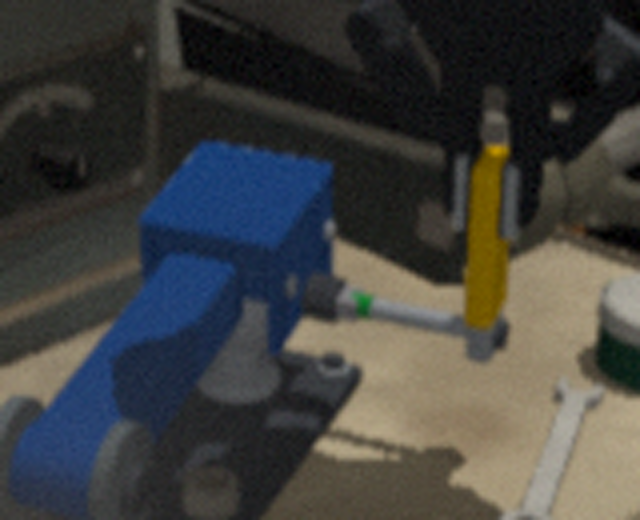

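The scene crop shows the coupler rising off the stem, and the green band at (363,303) is fully out with bare shank between it and the boss and no red. Because the tool has tilted with the drawbar, the same incremental rows apply again in its own frame.

```bash
python3 -m creep '[{"jaw":-1,"xyz":[1.7,0,-5.4],"angular":[0,-0.03,0]},{"jaw":-1,"xyz":[3.5,0,-10.7],"angular":[0,-0.06,0]},{"jaw":-1,"xyz":[5.5,0,-16],"angular":[0,-0.09,0]},{"jaw":-1,"xyz":[7.7,0,-21.2],"angular":[0,-0.12,0]},{"jaw":-1,"xyz":[10,0,-26.3],"angular":[0,-0.15,0]},{"jaw":-1,"xyz":[12.5,0,-31.4],"angular":[0,-0.18,0]},{"jaw":-1,"xyz":[13.8,0,-33.9],"angular":[0,-0.195,0]},{"jaw":-1,"xyz":[13.8,0,-33.9],"angular":[0,-0.195,0]},{"jaw":-1,"xyz":[13.8,0,-33.9],"angular":[0,-0.195,0]},{"jaw":-1,"xyz":[13.8,0,-33.9],"angular":[0,-0.195,0]}]'
python3 - <<'E'
from h import *
s=ctrl.read_state(); print(s["eef_pos"],s["tool_rot"],s["force"],s["qd"].round(3))
im,d=viewer.get_image("scene"); m=viewer.camera_model("wrist"); im2,d2=viewer.get_image("wrist")
a=cv2.resize(im[160:310,250:450],(640,480),interpolation=2); cv2.imwrite("pics/l2.png",a[:,:,::-1])
hsv=cv2.cvtColor(im2,cv2.COLOR_RGB2HSV); ye=cv2.inRange(hsv,(22,150,90),(34,255,255))>0
P=wcloud(d2,m,ye);u=np.array([.990,.143,0])
print("handle q",np.percentile(P@u,[2,50,98]))
hs=cv2.cvtColor(im,cv2.COLOR_RGB2HSV); 
for nm,dd,h,f in(("scene",d,hs,lambda k:cloud("scene",d,k)),("wrist",d2,hsv,lambda k:wcloud(d2,m,k))):
    B=f(cv2.inRange(h,(100,120,60),(125,255,255))>0); y=(B-[575.7,-126.5,0])@np.array([-.143,.990,0]); x=(B-[575.7,-126.5,0])@u
    k=(abs(x)<28)&(y>-40)&(y<60)&(B[:,2]>100)
    # coupler-top plane, fit the upper envelope
    B,y=B[k],y[k]; p=np.polyfit(y,B[:,2],1)
    for _ in range(8): r=B[:,2]-np.polyval(p,y); kk=r>-2; p=np.polyfit(y[kk],B[kk,2],1)
    print(nm,kk.sum(),"slope angle",-np.arctan(p[0]),"z at y=0",p[1])
E
```

```text
clock: 8.52
eef_pos: [454.9, -115.9, 173.1]
tool_rot: [3.131, 0.347, 1.715]
force: [10.3, -0.3, -7.6]
width: 13.1
gripper_force: 58.7
[ 454.86777711 -115.86536785  173.12841551] [3.13138887 0.34671818 1.71466737] [10.30250914 -0.25326932 -7.5598952 ] [ 0.001  0.001 -0.001  0.001  0.001  0.    -0.001]
handle q [427.14145829 433.4998455  439.79954369]
scene 863 slope angle 0.3475745825491267 z at y=0 158.84468720202182
wrist 10994 slope angle 0.3475836904299503 z at y=0 156.1919271247116
```

View pics/l2.png

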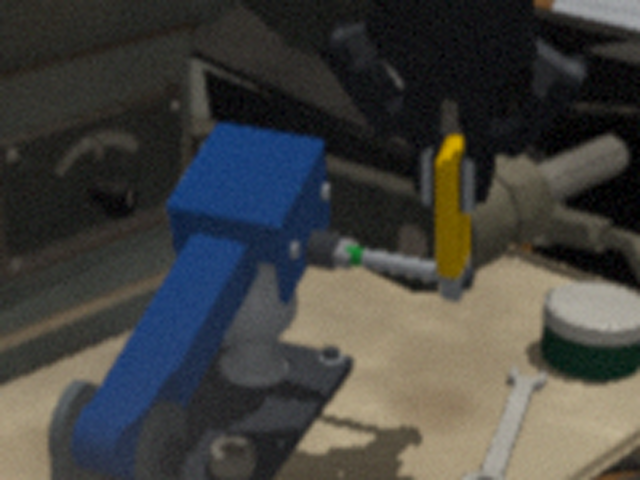

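The scene crop shows the coupler held well clear of the ball, the green band out at (355,254) with bare shank behind it and no red, and the tin undisturbed. The fitted drawbar tilt is 0.347 rad, a rise of about 60 mm. The draw is unchanged at 22 mm and the arm is still.

```bash
python3 -m creep '[{"jaw":-1,"xyz":[0,0,0],"angular":[0,0,0]},{"jaw":-1,"xyz":[0,0,0],"angular":[0,0,0]},{"jaw":-1,"xyz":[0,0,0],"angular":[0,0,0]},{"jaw":-1,"xyz":[0,0,0],"angular":[0,0,0]}]' && python3 -c "
from cell import ctrl
print(ctrl.finish_job())"
```

```text
clock: 9.12
eef_pos: [454.9, -115.9, 173.1]
tool_rot: [3.131, 0.347, 1.715]
force: [10.1, -0.6, -6.9]
width: 13.6
gripper_force: 58.7
the job is handed in; nothing more can be done
None
```

The job is handed in at 9.1 s: the latch was drawn about 22 mm (green band fully out, no red showing), paused there with the drawbar down, then the coupler was lifted about 60 mm by the handle and held still; I moved nothing near the tin, oil can or nut.

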